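Find the outlet key left on and release it

ROBOT

A 6-joint arm with a two-finger parallel gripper is mounted at the origin on the work surface. World frame = base frame: x ahead of the robot, y to its left, z up, the work surface at z = 0. Lengths are in m, angles in rad, forces in N, time in s.
With the tool pointing down it reaches from about 0.25 to 0.725 m from the base axis. Payload 9.7 kg.
Tool frame: the origin (TCP) lies at the very end of the fingers, on their centre line; the grasp point (between the pads) lies 19 mm behind it; z points along the fingers, y is the direction in which the jaws open and shut (so a half turn about z gives the same grasp; the last joint's range is limited). The gripper opens to 85 mm and grips with 20 to 120 N. Pads are 22 mm wide; open, the fingers measure 114 mm over their backs; the gripper's body (76 mm by 85 mm) begins 54 mm behind the grasp point. The pads swing forward as they close: fully open they stand 13 mm farther back than shut.
Start: joints at [-1.106, 0.087, 0.176, 1.66, 0, 1.571], TCP at [0.247, -0.492, 0.231] pointing down, gripper open.
Joint ranges: [-3.13, 3.13], [-0.85, 1.81], [-1.15, 1.24], [-2.2, 2.28], [-1.44, 1.52], [-3.14, 3.14]. Speed limits (rad/s): [2.22, 2.22, 2.57, 3.14, 3.14, 3.14].

INTERFACE

Orientations are given as a unit quaternion [w, x, y, z].
In Python, from workcell import r, eyes gives the robot as it stands.
- The arm moves only by the shell command python3 -m creep 'ROWS'. ROWS is text: rows parted by semicolons, each of 7 numbers parted by spaces: the shift along the tool's x, y, z in mm, then the turn, a rotation vector about the tool's x, y, z in degrees, then the opening, from 0 (shut) to 1 (fully open). A call has 1 to 20 rows; each row shifts and turns the pose as measured when the row begins, along the tool's axes as they then stand; what a row does not reach is not made up. A row lasts 1/10 s, in which the tool goes at most 50 mm and 8.59 degrees, less where a joint would pass 70% of its speed; a pose out of reach is approached as far as the arm can. A call with a gripper value outside its range is refused whole. The fingers move at their own pace and stop on an object; the grip force is fixed at half the most. Time passes only in rows, so rows that do not move let the fingers close. It gives the time, the measured TCP pose, the force and the opening at its end, in the units of the state.
- r.state(): the state, without advancing time (a new reading comes with each control period).
- eyes.camera(name): name is "scene" or "top"; returns the picture (420x560x3 uint8, red, green, blue); there is no depth.
- eyes.camera_info(name): a dict with "vertical_fov" (degrees; the focal length in pixels is half the picture's height over the tangent of half this angle, whatever the lens; pixels are square), "cx", "cy" (the principal point, pixels), "camera_from_world" (4x4, takes a point from world to camera coordinates). Camera axes: x right, y down, z forward; pixel columns grow to the right and rows downward; lengths in m; the calibration is good to about 2 mm. A picture is of the moment at which its call begins. camera_info takes no time and is no camera call.
- r.finish_job(): hands the job in, once; it reports no verdict.
The state is a dict: "t": time; "joints": joint angles; "qd": joint speeds; "tau": joint torques, N m; "tcp_pos": TCP position; "orientation": TCP orientation; "contact_force": force on the tool from outside, world axes, zero at the start; "wrist_torque": the same for the moment, N m; "finger_gap": opening from 0.0 (shut) to 1.0 (fully open).
Only numpy, scipy, OpenCV 4.12 (cv2) and the standard library are available. Lean on these libraries where they do the work, as an engineer would, in place of code of your own. Each camera call takes 0.05 s, during which the arm holds its last target. There are 200 camera calls.

TASK

The evening at the kit-building bench is over, and one of the four outlets of the bench strip is still switched on. A light tap with a fingertip tells which of the four white keys is latched down: find it, and press it in so that it springs up off; leave the other three off. Leave the things standing on and around the strip where they are.

Things in the scene. Friction and masses are not known exactly. Their poses are not given: they have to be found in the camera images.
- strip: bench outlet strip screwed to the table (it does not move): aluminium bar 104 (x) x 316 (y) mm, flat top 46 mm above the table. Origin under its centre; y along the strip. Four round sockets 39 mm wide, 16 mm deep stand in a row 27 mm beyond the middle (+x), 60 mm apart; in front of each socket (30 mm before the middle, -x) is its white push key; the four keys are 60 mm apart
- key_a: one of the four identical push keys of the strip (letters are mixed: they tell neither place nor state). Origin: middle of the key's black frame, level with the strip's flat top; x towards the sockets, y along the strip, z up; it stays put when the cap moves. White flat cap 26 (x) x 32 (y) mm in a frame 2 mm high. Off: cap top 10 mm above the origin; latched on: 6.8 mm. The cap goes straight down, 6 mm below off at most
- key_b: one of the four identical push keys of the strip (letters are mixed: they tell neither place nor state). Origin and sizes as key_a. For all four: an off key is springy: it starts to move at 1 N, 2 N pushes it 2 mm in, and it comes back when let go; pushed in to its stop (more than 5 mm, 3 to 5 N) it latches on. Press at 0.1 m/s or slower
- key_c: one of the four identical push keys of the strip (letters are mixed: they tell neither place nor state). Origin, sizes and behaviour as key_a and key_b
- key_d: one of the four identical push keys of the strip (letters are mixed: they tell neither place nor state). Origin and sizes as key_a. The one key that starts latched, whichever it is, sits 3.2 mm lower than off and stands firm under a light tap, up to about 2 N; pushed in to its stop (2.8 mm more; 6 N is sure to reach it) and let go, it springs up to the off height
- charger: white plug-in charger block, 44 x 46 mm, standing in one of the sockets; its top is 34 mm above the strip's top. Origin at its foot, in the socket; z up. Loose, to be left alone
- socket_plug: grey round socket cover, 46 mm across, in another socket; its thin grip tab stands 13 mm above the strip's top. Origin at its foot, in the socket; z up. Loose, to be left alone
- screwdriver: red-handled screwdriver 170 mm long, lying in front of the strip (robot's side). Origin on its underside; its x runs along it. Loose, to be left alone
- reel: reel of solder, 56 mm across, 45 mm high, standing off the strip's end at its -y side. Origin under its centre. Loose, to be left alone
- tin: steel tin with brass tip-cleaning wool, 66 mm across, 43 mm high, off the strip's other end. Origin under its centre. Loose, to be left alone
- board: green kit circuit board 55 x 80 mm, 18 mm high with its parts, lying beyond the strip. Origin under its centre. Loose, to be left alone
- cutters: side cutters with blue handles, 120 mm long, 14 mm high, lying beyond the strip. Origin on the underside near the pivot; its x runs towards the jaws. Loose, to be left alone

How it is judged:
At the end, for the whole second after the job is handed in: all four caps are up at the off height (within 1.2 mm), and no loose thing is more than 15 mm from where it stood (z of key_a_cap_c0 in the frame of key_a above -0.0012 m and z of key_b_cap_c0 in the frame of key_b above -0.0012 m and z of key_c_cap_c0 in the frame of key_c above -0.0012 m and z of key_d_cap_c0 in the frame of key_d above -0.0012 m and not (distance of any of charger, socket_plug, screwdriver, reel, tin, board, cutters from where it was at the start of the episode above 0.015 m)); the robot touches nothing.
It fails at once if a second key is pushed in as far as its latch (5.2 mm or more) while one is still latched down ((z of key_a_cap_c0 in the frame of key_a below -0.0026 m and z of key_b_cap_c0 in the frame of key_b below -0.0052 m) or (z of key_a_cap_c0 in the frame of key_a below -0.0026 m and z of key_c_cap_c0 in the frame of key_c below -0.0052 m) or (z of key_a_cap_c0 in the frame of key_a below -0.0026 m and z of key_d_cap_c0 in the frame of key_d below -0.0052 m) or (z of key_b_cap_c0 in the frame of key_b below -0.0026 m and z of key_a_cap_c0 in the frame of key_a below -0.0052 m) or (z of key_b_cap_c0 in the frame of key_b below -0.0026 m and z of key_c_cap_c0 in the frame of key_c below -0.0052 m) or (z of key_b_cap_c0 in the frame of key_b below -0.0026 m and z of key_d_cap_c0 in the frame of key_d below -0.0052 m) or (z of key_c_cap_c0 in the frame of key_c below -0.0026 m and z of key_a_cap_c0 in the frame of key_a below -0.0052 m) or (z of key_c_cap_c0 in the frame of key_c below -0.0026 m and z of key_b_cap_c0 in the frame of key_b below -0.0052 m) or (z of key_c_cap_c0 in the frame of key_c below -0.0026 m and z of key_d_cap_c0 in the frame of key_d below -0.0052 m) or (z of key_d_cap_c0 in the frame of key_d below -0.0026 m and z of key_a_cap_c0 in the frame of key_a below -0.0052 m) or (z of key_d_cap_c0 in the frame of key_d below -0.0026 m and z of key_b_cap_c0 in the frame of key_b below -0.0052 m) or (z of key_d_cap_c0 in the frame of key_d below -0.0026 m and z of key_c_cap_c0 in the frame of key_c below -0.0052 m)).
It fails at once if a loose thing on or around the strip is moved by more than 15 mm, carried or lifted (distance of any of charger, socket_plug, screwdriver, reel, tin, board, cutters from where it was at the start of the episode above 0.015 m).
It also fails if it takes over 50 s, if anything falls off the work surface, if the arm or the gripper's body presses on something with over 40 N, if the wrist force passes 120 N, or if a joint passes its speed limit or range.

## Working session

There is one attempt and no reset: what is moved stays moved. The work goes in short steps, Python scripts to look and compute and a shell command to move; the robot and the scene stay as the last step left them, time stands still between calls to the robot, and variables do not carry over. Pictures are saved under pics/ and viewed, about 8 in all and at most 12, crops included, and the job is handed in when it is done.

```bash
mkdir -p pics
python3 - <<'E'
from workcell import r, eyes
import cv2,json
for n in("scene","top"):
    im=eyes.camera(n); cv2.imwrite(f"pics/{n}0.png",im[:,:,::-1]); print(n,eyes.camera_info(n))
print(r.state())
E
```

```text
scene {'vertical_fov': 49.36710428602361, 'cx': 275.60996074114433, 'cy': 206.72923590740325, 'camera_from_world': array([[ 0.73471114,  0.67833182,  0.00809207, -0.48993187],
       [ 0.57104936, -0.61198475, -0.54715381, -0.28023603],
       [-0.36619962,  0.40662098, -0.83699296,  1.14818751],
       [ 0.        ,  0.        ,  0.        ,  1.        ]])}
top {'vertical_fov': 51.546174374613706, 'cx': 285.43482656964557, 'cy': 204.17772495896244, 'camera_from_world': array([[ 0.00996133, -0.99994896, -0.00168632,  0.02506787],
       [-0.99908557, -0.00988258, -0.04159746,  0.58862878],
       [ 0.04157868,  0.00209914, -0.99913303,  0.93336398],
       [ 0.        ,  0.        ,  0.        ,  1.        ]])}
{'t': 0.1, 'joints': array([-1.10602959e+00,  8.74314705e-02,  1.75216102e-01,  1.65981816e+00,
       -4.95984033e-05,  1.57079756e+00]), 'qd': array([ 0.00023637, -0.00214287,  0.00221464, -0.00107096,  0.00091354,
        0.00232357]), 'tau': array([-7.46145615e-04, -5.21561050e+01,  4.65652370e+01,  1.60398299e-02,
       -3.64640653e-05,  6.77259823e-05]), 'tcp_pos': array([ 0.24641083, -0.49147746,  0.23064086]), 'orientation': array([-5.96261339e-04,  9.73120228e-01,  2.30296848e-01, -1.66595091e-04]), 'contact_force': array([ 0.47950278, -0.13397538, -0.31138198]), 'wrist_torque': array([-0.01735328, -0.02583766,  0.04115632]), 'finger_gap': 0.9999609536896602}
```

View pics/top0.png

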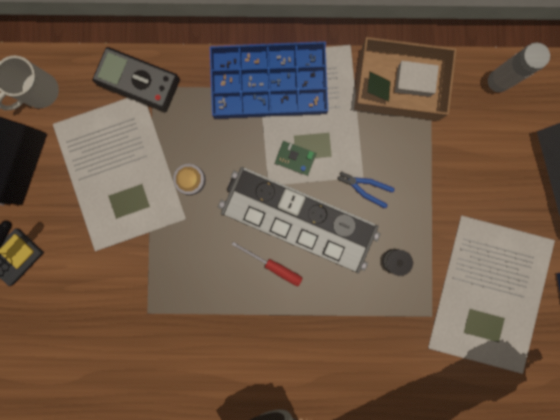

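View pics/scene0.png

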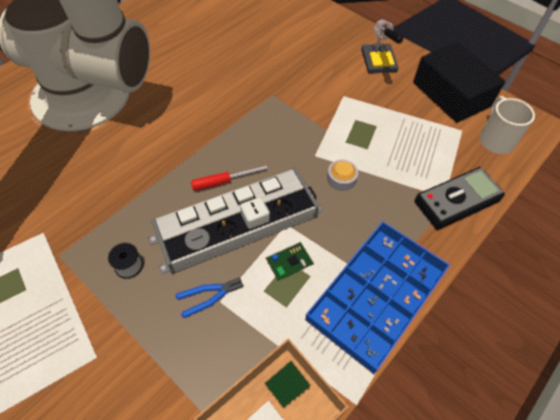

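The top view shows the four keys near pixels (254,216), (281,228), (307,240) and (333,251). The charger is at (292,202), the cover at (345,225), and the screwdriver runs from (233,244) to (300,283). Next I measure the caps in both views.

```bash
cat > h.py <<'E'
import numpy as np, cv2
from workcell import r, eyes
def cast(n,u,v,z):
    i=eyes.camera_info(n);T=i["camera_from_world"];f=210/np.tan(np.radians(i["vertical_fov"]/2))
    R,t=T[:3,:3],T[:3,3]; c=-R.T@t; d=R.T@np.array([(u-i["cx"])/f,(v-i["cy"])/f,1])
    return c+d*(z-c[2])/d[2]
E
python3 - <<'E'
from h import *
for n,seeds in (("top",[(254,216),(281,228),(307,240),(333,251)]),("scene",[(271,186),(244,194),(216,205),(187,215)])):
    im=cv2.imread(f"pics/{n}0.png"); g=cv2.cvtColor(im,cv2.COLOR_BGR2GRAY)
    big=cv2.resize(g,None,fx=4,fy=4,interpolation=cv2.INTER_CUBIC)
    P=[]
    for u,v in seeds:
        c=big[4*v-12:4*v+12,4*u-12:4*u+12]; lvl=np.median(c)
        m=(big>lvl-30).astype(np.uint8); m[:]=cv2.morphologyEx(m,cv2.MORPH_OPEN,np.ones((5,5)))
        k,lab,st,ce=cv2.connectedComponentsWithStats(m); l=lab[4*v,4*u]
        cu,cv_=(ce[l]+.5)/4-.5; p=cast(n,cu,cv_,.055); P.append(p)
        print(n,lvl,st[l],(round(cu,1),round(cv_,1)),(p*1000).round(1))
    P=np.array(P); d=np.diff(P,axis=0); print(np.linalg.norm(d,axis=1), np.degrees(np.arctan2(d[:,1],d[:,0])))
im=cv2.imread("pics/top0.png")[160:290,210:400]; cv2.imwrite("pics/crop.png",cv2.resize(im,None,fx=4,fy=4,interpolation=cv2.INTER_CUBIC))
E
```

```text
top 176.0 [ 985  837   65   59 2551] (np.float64(253.8), np.float64(215.9)) [561.5  96.2  55. ]
top 179.0 [1090  882   65   59 2555] (np.float64(280.2), np.float64(227.3)) [538.4  41.2  55. ]
top 180.0 [1197  928   65   59 2551] (np.float64(306.8), np.float64(238.8)) [515.3 -14.2  55. ]
top 180.0 [1303  974   66   60 2577] (np.float64(333.5), np.float64(250.4)) [492.  -69.5  55. ]
[0.05962465 0.05999719 0.06001951] [-112.76808568 -112.72561902 -112.84095171]
scene 227.0 [1052  714   65   49 2061] (np.float64(270.5), np.float64(184.1)) [564.2  95.1  55. ]
scene 227.0 [ 942  747   66   53 2321] (np.float64(243.2), np.float64(192.8)) [538.8  41.6  55. ]
scene 227.0 [ 830  786   67   55 2461] (np.float64(215.3), np.float64(202.9)) [515.6 -13.6  55. ]
scene 227.0 [ 714  828   68   56 2559] (np.float64(186.4), np.float64(213.5)) [492.6 -69.   55. ]
[0.0592182  0.05985318 0.06003941] [-115.43849644 -112.80399737 -112.5525761 ]
```

View pics/crop.png

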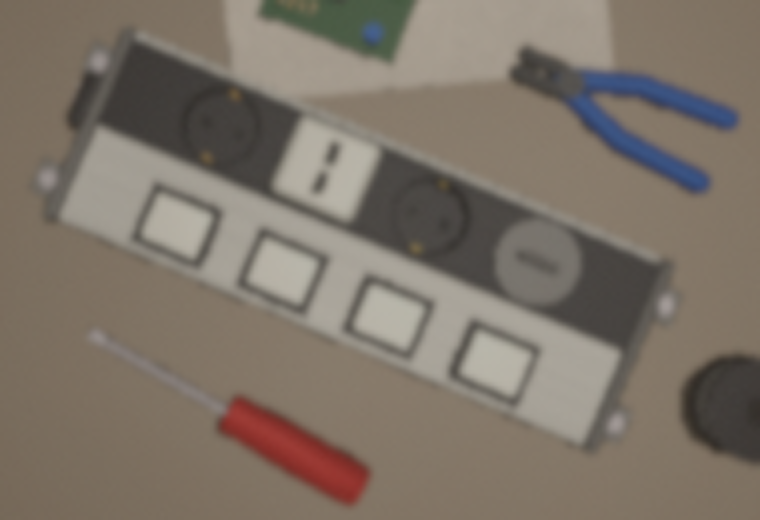

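Both views agree on the key positions to within 1 mm, except K1 in the scene view at about 3 mm. Pitch is 60 mm and the strip's y axis is at 67.2°, as specified. I shut the fingers and turn them to line up with the strip.

```bash
python3 -m creep '0 0 0 0 0 8.2 0;0 0 0 0 0 8.2 0;0 0 0 0 0 8.2 0;0 0 0 0 0 8.2 0;0 0 0 0 0 8.2 0;0 0 0 0 0 8.2 0;0 0 0 0 0 0 0;0 0 0 0 0 0 0'
cat >> h.py <<'E'
from scipy.spatial.transform import Rotation as Ro
K=np.array([[562.3,96],[538.6,41.4],[515.4,-13.9],[492.2,-69.3]])
def to(x,y,z):
    s=r.state();q=s["orientation"];R=Ro.from_quat(q[[1,2,3,0]]).as_matrix()
    want=np.column_stack([[np.cos(a:=np.radians(-22.8)),np.sin(a),0],[np.sin(a),-np.cos(a),0],[0,0,-1]])
    print("t",round(s["t"],2),"tcp",(s["tcp_pos"]*1000).round(1),"shift",(R.T@(np.array([x,y,z])-s["tcp_pos"]*1000)).round(1),
     "turn",np.degrees(Ro.from_matrix(R.T@want).as_rotvec()).round(2),"F",s["contact_force"].round(2),"gap",round(s["finger_gap"],3))
E
python3 -c "
from h import *
to(*K[3],90)"
```

```text
t: 0.9
tcp_pos: [0.246, -0.4905, 0.2273]
orientation: [-0.003, 0.978, -0.21, -0.002]
contact_force: [-0.3, 0.9, 0.2]
finger_gap: 0.002
t 0.9 tcp [ 246.  -490.5  227.3] shift [  52.4 -484.5  139.3] turn [-0.28  0.33 -1.44] F [-0.31  0.94  0.22] gap 0.002
```

```bash
python3 -m creep '3.5 -32 4 0 0 -0.2 0;3.5 -32 4 0 0 -0.2 0;3.5 -32 4 0 0 -0.2 0;3.5 -32 4 0 0 -0.2 0;3.5 -32 4 0 0 -0.2 0;3.5 -32 4 0 0 -0.2 0;3.5 -32 4 0 0 -0.2 0;3.5 -32 4 0 0 0 0;3.5 -32 4 0 0 0 0;3.5 -32 4 0 0 0 0;3.5 -32 4 0 0 0 0;3.5 -32 4 0 0 0 0;3.5 -32 4 0 0 0 0;0 0 0 0 0 0 0;0 0 0 0 0 0 0'; python3 -c "
from h import *
to(*K[3],70)"
```

```text
t: 2.4
tcp_pos: [0.439, -0.1339, 0.1734]
orientation: [-0.014, 0.988, -0.151, -0.001]
contact_force: [0.2, 0.0, 0.1]
finger_gap: -0.004
t 2.4 tcp [ 439.  -133.9  173.4] shift [ 32.1 -74.7 105.3] turn [-1.56  0.44  5.39] F [0.18 0.02 0.11] gap -0.004
```

```bash
python3 -m creep '4 -9.3 8 -0.2 0 0.8 0;4 -9.3 8 -0.2 0 0.8 0;4 -9.3 8 -0.2 0 0.8 0;4 -9.3 8 -0.2 0 0.8 0;4 -9.3 8 -0.2 0 0.8 0;4 -9.3 8 -0.2 0 0.8 0;4 -9.3 8 -0.2 0 0.8 0;4 -9.3 8 -0.2 0 0 0;0 0 8 0 0 0 0;0 0 8 0 0 0 0;0 0 0 0 0 0 0;0 0 0 0 0 0 0;0 0 0 0 0 0 0'; python3 -c "
from h import *
to(*K[3],60)"
```

```text
t: 3.7
tcp_pos: [0.473, -0.1374, 0.0882]
orientation: [-0.027, 0.987, -0.156, -0.002]
contact_force: [-0.4, 0.1, -0.0]
finger_gap: -0.001
t 3.7 tcp [ 473.  -137.4   88.2] shift [ -2.3 -69.1  31.9] turn [-2.96  0.82  4.87] F [-0.36  0.13 -0.03] gap -0.001
```

Sideways travel fell well short with small rows. I test larger ones.

```bash
python3 -m creep '0 -30 0 0 0 0 0'; python3 -m creep '0 0 0 0 0 0 0;0 0 0 0 0 0 0'; python3 -c "
from h import *
to(*K[3],60)
s=r.state();print(s['joints'].round(3),s['tau'].round(2))"
```

```text
t: 3.8
tcp_pos: [0.4777, -0.1242, 0.0902]
orientation: [-0.033, 0.989, -0.145, -0.001]
contact_force: [-0.2, 0.2, -0.3]
finger_gap: -0.001
t: 4.0
tcp_pos: [0.4786, -0.1228, 0.0911]
orientation: [-0.033, 0.989, -0.144, -0.0]
contact_force: [-0.2, 0.1, -0.3]
finger_gap: 0.004
t 4.0 tcp [ 478.6 -122.8   91.1] shift [ -1.9 -53.   34.7] turn [-3.71  0.79  6.24] F [-0.17  0.12 -0.31] gap 0.004
[-0.289 -0.044 -0.229  1.396  0.065  3.141] [ 4.000e-02 -4.389e+01  4.670e+01  1.100e-01  2.300e-01 -0.000e+00]
```

Run:
```python
from h import *
for n in("scene","top"):
    cv2.imwrite(f"pics/{n}1.png",eyes.camera(n)[:,:,::-1])
```

```text
(no output)
```

View pics/scene1.png

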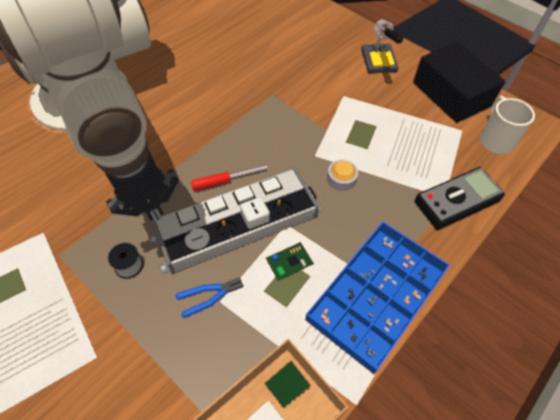

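The scene view shows the gripper hovering near the -y end of the strip and nothing disturbed. Joint 6 sits at its limit (3.141), which explains the shortfall. I take the half turn the other way.

```bash
python3 -m creep '0 0 0 0 0 -8.5 0;0 0 0 0 0 -8.5 0;0 0 0 0 0 -8.5 0;0 0 0 0 0 -8.5 0;0 0 0 0 0 -8.5 0;0 0 0 0 0 -8.5 0;0 0 0 0 0 -8.5 0;0 0 0 0 0 -8.5 0;0 0 0 0 0 -8.5 0;0 0 0 0 0 -8.5 0;0 0 0 0 0 -8.5 0;0 0 0 0 0 -8.5 0;0 0 0 0 0 -8.5 0;0 0 0 0 0 -8.5 0;0 0 0 0 0 -8.5 0;0 0 0 0 0 -8.5 0;0 0 0 0 0 -8.5 0;0 0 0 0 0 -8.5 0;0 0 0 0 0 -8.5 0;0 0 0 0 0 0 0'; sed -i 's/radians(-22.8)/radians(157.2)/' h.py; python3 -c "
from h import *
to(*K[3],75)
s=r.state();print(s['joints'].round(3))"
```

```text
t: 6.1
tcp_pos: [0.4779, -0.1253, 0.0915]
orientation: [-0.005, 0.284, 0.958, 0.032]
contact_force: [-0.9, 0.1, 0.0]
finger_gap: 0.001
t 6.1 tcp [ 477.9 -125.3   91.5] shift [18.  53.7 20.2] turn [  3.48  -1.25 -10.16] F [-0.94  0.13  0.02] gap 0.001
[-0.293 -0.045 -0.229  1.396  0.064  0.282]
```

```bash
python3 -m creep '1.5 9 2 1.2 -0.4 -3.5 0;1.5 9 2 1.2 -0.4 -3.5 0;1.5 9 2 1.2 -0.4 -3.5 0;1.5 9 2 0 0 0 0;1.5 9 2 0 0 0 0;1.5 9 2 0 0 0 0;0 0 0 0 0 0 0;0 0 0 0 0 0 0'; python3 -c "
from h import *
to(*K[3],62)
s=r.state();print(s['joints'].round(3))"
```

```text
t: 6.9
tcp_pos: [0.4945, -0.0695, 0.0797]
orientation: [-0.001, 0.201, 0.98, -0.002]
contact_force: [-0.1, 0.2, -0.2]
finger_gap: -0.003
t 6.9 tcp [494.5 -69.5  79.7] shift [ 2.2 -0.7 17.7] turn [-0.28 -0.02 -0.37] F [-0.06  0.23 -0.22] gap -0.003
[-0.137 -0.036 -0.242  1.366 -0.005  0.267]
```

Well aligned over K4. Now down to just above the cap.

```bash
python3 -m creep '1 0 5 0 0 0 0;1 0 5 0 0 0 0;0 0 5 0 0 0 0;0 0 3 0 0 0 0;0 0 2 0 0 0 0;0 0 0 0 0 0 0;0 0 0 0 0 0 0'; python3 -c "
from h import *
to(*K[3],54)"
```

```text
t: 7.6
tcp_pos: [0.4919, -0.07, 0.0575]
orientation: [-0.001, 0.202, 0.979, -0.002]
contact_force: [0.3, -1.1, 0.8]
finger_gap: -0.003
t 7.6 tcp [491.9 -70.   57.5] shift [0.  0.7 3.5] turn [-0.29 -0.06 -0.55] F [ 0.34 -1.13  0.81] gap -0.003
```

```bash
for i in 1 2 3; do python3 -c "
from h import *
to(*K[3],54)"; python3 -m creep '0 0 1.2 0 0 0 0;0 0 0 0 0 0 0;0 0 0 0 0 0 0' >/dev/null; done; python3 -c "
from h import *
to(*K[3],54)"; python3 -m creep '0 0 0 0 0 0 0'|grep force;python3 -m creep '0 0 0 0 0 0 0'|grep force
```

```text
t 7.6 tcp [491.9 -70.   57.5] shift [0.  0.7 3.5] turn [-0.29 -0.06 -0.55] F [ 0.34 -1.13  0.81] gap -0.003
t 7.9 tcp [492.2 -70.   56.6] shift [0.3 0.7 2.6] turn [-0.28 -0.03 -0.54] F [ 0.4  -0.74 -0.55] gap 0.0
t 8.2 tcp [492.4 -70.   55.7] shift [0.4 0.6 1.7] turn [-0.27  0.   -0.54] F [-0.74 -0.21  1.08] gap 0.001
t 8.5 tcp [492.4 -70.   54.7] shift [0.5 0.6 0.6] turn [-0.27  0.02 -0.54] F [-0.07  0.21  0.8 ] gap -0.003
contact_force: [0.2, -0.6, 1.1]
contact_force: [-1.2, 0.1, 1.8]
```

```bash
python3 -m creep '0 0 1.2 0 0 0 0;0 0 0 0 0 0 0;0 0 0 0 0 0 0'; for i in 1 2 3 4;do python3 -m creep '0 0 0 0 0 0 0'|grep -E "force|pos"; done
```

```text
t: 9.0
tcp_pos: [0.4925, -0.07, 0.0535]
orientation: [-0.0, 0.202, 0.979, -0.002]
contact_force: [-0.4, 0.1, 1.9]
finger_gap: 0.001
tcp_pos: [0.4924, -0.07, 0.0535]
contact_force: [-1.2, 0.1, 1.9]
tcp_pos: [0.4924, -0.07, 0.0535]
contact_force: [-0.4, 0.1, 2.3]
tcp_pos: [0.4924, -0.07, 0.0536]
contact_force: [-0.9, 0.4, 1.9]
tcp_pos: [0.4924, -0.07, 0.0536]
contact_force: [0.2, -0.5, 1.5]
```

K4 is springy: about 1.9 N at 53.5 mm, already soft before the latched height. It is off. Next, K3.

```bash
python3 -m creep '0 0 -8 0 0 0 0;0 0 -4 0 0 0 0;0 10 0 0 0 0 0;0 10 0 0 0 0 0;0 10 0 0 0 0 0;0 10 0 0 0 0 0;0 10 0 0 0 0 0;0 10 0 0 0 0 0;0 0 0 0 0 0 0;0 0 0 0 0 0 0'; python3 -c "
from h import *
to(*K[2],56.5)"
```

```text
t: 10.4
tcp_pos: [0.5186, -0.0085, 0.0656]
orientation: [-0.001, 0.201, 0.98, -0.002]
contact_force: [0.2, 0.2, -0.2]
finger_gap: 0.001
t 10.4 tcp [518.6  -8.5  65.6] shift [ 0.8 -6.1  9.1] turn [-0.26 -0.01 -0.44] F [ 0.23  0.19 -0.18] gap 0.001
```

```bash
python3 -m creep '0.5 -5.5 4 0 0 0 0;0 0 3 0 0 0 0;0 0 1.5 0 0 0 0;0 0 1.5 0 0 0 0;0 0 1.5 0 0 0 0;0 0 0 0 0 0 0;0 0 0 0 0 0 0'; for i in 1 2 3 4;do python3 -m creep '0 0 0 0 0 0 0'|grep -E "force|pos"; done
```

```text
t: 11.1
tcp_pos: [0.5153, -0.0148, 0.0535]
orientation: [-0.0, 0.202, 0.979, -0.002]
contact_force: [-1.3, 0.8, 1.4]
finger_gap: -0.002
tcp_pos: [0.5153, -0.0148, 0.0536]
contact_force: [-0.8, -0.0, 1.5]
tcp_pos: [0.5154, -0.0148, 0.0537]
contact_force: [-1.9, 0.3, 0.5]
tcp_pos: [0.5153, -0.0148, 0.0537]
contact_force: [-0.2, 0.5, 1.8]
tcp_pos: [0.5154, -0.0148, 0.0538]
contact_force: [-1.0, 0.4, 1.0]
```

K3 reads about 1.2–1.5 N at 53.6 mm, probably off. Next, K2.

```bash
python3 -m creep '0 0 -8 0 0 0 0;0 0 -4 0 0 0 0;0 9 0 0 0 0 0;0 9 0 0 0 0 0;0 9 0 0 0 0 0;0 9 0 0 0 0 0;0 9 0 0 0 0 0;0 9 0 0 0 0 0;0 0 0 0 0 0 0;0 0 0 0 0 0 0'; python3 -c "
from h import *
to(*K[1],53.5)"
```

```text
t: 12.5
tcp_pos: [0.5389, 0.0402, 0.0657]
orientation: [-0.001, 0.202, 0.979, -0.002]
contact_force: [0.7, -0.3, -0.7]
finger_gap: 0.0
t 12.5 tcp [538.9  40.2  65.7] shift [ 0.7  1.1 12.2] turn [-0.27 -0.02 -0.45] F [ 0.73 -0.34 -0.69] gap 0.0
```

```bash
python3 -m creep '0.5 1 4 0 0 0 0;0 0 3 0 0 0 0;0 0 1.5 0 0 0 0;0 0 1.5 0 0 0 0;0 0 1.5 0 0 0 0;0 0 0 0 0 0 0;0 0 0 0 0 0 0'; for i in 1 2 3 4;do python3 -m creep '0 0 0 0 0 0 0'|grep -E "force|pos"; done
```

```text
t: 13.2
tcp_pos: [0.5385, 0.0407, 0.0537]
orientation: [-0.001, 0.202, 0.979, -0.002]
contact_force: [-1.1, 1.8, 1.9]
finger_gap: -0.003
tcp_pos: [0.5385, 0.0407, 0.0538]
contact_force: [-0.6, 1.1, 2.1]
tcp_pos: [0.5385, 0.0407, 0.0539]
contact_force: [-1.1, 0.7, 1.3]
tcp_pos: [0.5386, 0.0407, 0.054]
contact_force: [-0.4, 1.2, 1.5]
tcp_pos: [0.5385, 0.0407, 0.054]
contact_force: [-1.4, 0.3, 2.0]
```

K2 is springy too (about 1.75 N). Next, K1.

```bash
python3 -m creep '0 0 -8 0 0 0 0;0 0 -4 0 0 0 0;0 9 0 0 0 0 0;0 9 0 0 0 0 0;0 9 0 0 0 0 0;0 9 0 0 0 0 0;0 9 0 0 0 0 0;0 9 0 0 0 0 0;0 0 0 0 0 0 0;0 0 0 0 0 0 0'; python3 -c "
from h import *
to(*K[0],53.5)"
```

```text
t: 14.6
tcp_pos: [0.562, 0.0956, 0.0659]
orientation: [-0.001, 0.202, 0.979, -0.002]
contact_force: [0.5, -0.1, -0.5]
finger_gap: 0.003
t 14.6 tcp [562.   95.6  65.9] shift [-0.1  0.6 12.4] turn [-0.28 -0.03 -0.46] F [ 0.48 -0.09 -0.48] gap 0.003
```

```bash
python3 -m creep '0 0 4 0 0 0 0;0 0 3 0 0 0 0;0 0 1.5 0 0 0 0;0 0 1.5 0 0 0 0;0 0 1.5 0 0 0 0;0 0 0 0 0 0 0;0 0 0 0 0 0 0'; for i in 1 2 3 4;do python3 -m creep '0 0 0 0 0 0 0'|grep -E "force|pos"; done
```

```text
t: 15.3
tcp_pos: [0.5614, 0.0942, 0.0531]
orientation: [-0.001, 0.202, 0.979, -0.003]
contact_force: [-0.8, 0.1, 0.9]
finger_gap: -0.002
tcp_pos: [0.5615, 0.0942, 0.0532]
contact_force: [0.5, -0.3, 0.1]
tcp_pos: [0.5615, 0.0943, 0.0533]
contact_force: [1.2, -0.2, -1.0]
tcp_pos: [0.5616, 0.0943, 0.0534]
contact_force: [0.1, -0.4, 1.0]
tcp_pos: [0.5617, 0.0943, 0.0535]
contact_force: [-0.0, -0.1, 0.4]
```

K1 shows no contact at 53.3 mm (mean 0.3 N), where the others push back. To confirm, I go a little further down, expecting firm contact at about 52.8 mm.

```bash
for j in 1 2; do python3 -m creep '0 0 1 0 0 0 0;0 0 0 0 0 0 0'|grep -E "force|pos"; for i in 1 2 3;do python3 -m creep '0 0 0 0 0 0 0'|grep -E "force|pos"; done;done
```

```text
tcp_pos: [0.5618, 0.0943, 0.0527]
contact_force: [-1.0, -0.1, 1.7]
tcp_pos: [0.5617, 0.0943, 0.0528]
contact_force: [-0.8, 0.4, 0.5]
tcp_pos: [0.5617, 0.0943, 0.0528]
contact_force: [-0.1, -0.5, 1.8]
tcp_pos: [0.5617, 0.0943, 0.0528]
contact_force: [0.3, -0.9, 1.0]
tcp_pos: [0.5617, 0.0943, 0.052]
contact_force: [-0.6, 0.5, 2.4]
tcp_pos: [0.5618, 0.0943, 0.0521]
contact_force: [-1.2, 0.0, 1.6]
tcp_pos: [0.5617, 0.0943, 0.0521]
contact_force: [-0.4, -0.4, 2.2]
tcp_pos: [0.5618, 0.0943, 0.0522]
contact_force: [-0.2, -1.0, 2.2]
```

Contact begins at about 52.9 mm, the latched height, some 3 mm lower than the others, so K1 is the latched key. I press it to its stop.

```bash
python3 -m creep '0 0 1.5 0 0 0 0;0 0 1.5 0 0 0 0'; python3 -m creep '0 0 1.5 0 0 0 0'|grep -E "force|pos"; python3 -m creep '0 0 1.5 0 0 0 0'|grep -E "force|pos"
```

```text
t: 16.9
tcp_pos: [0.5619, 0.0944, 0.0499]
orientation: [-0.0, 0.202, 0.979, -0.002]
contact_force: [-7.2, -1.1, 16.8]
finger_gap: 0.001
tcp_pos: [0.5619, 0.0944, 0.0498]
contact_force: [-8.6, -1.5, 21.9]
tcp_pos: [0.5619, 0.0944, 0.0499]
contact_force: [-6.6, -1.2, 16.9]
```

The cap is at its stop (49.9 mm, about 17 N). I let go and tap again at 53.7 mm to check that it came up.

```bash
python3 -m creep '0 0 -5 0 0 0 0;0 0 -5 0 0 0 0;0 0 -3 0 0 0 0;0 0 0 0 0 0 0;0 0 0 0 0 0 0'; python3 -m creep '0 0 3 0 0 0 0;0 0 3 0 0 0 0;0 0 1.5 0 0 0 0;0 0 0 0 0 0 0;0 0 0 0 0 0 0'; for i in 1 2 3 4;do python3 -m creep '0 0 0 0 0 0 0'|grep -E "force|pos"; done
```

```text
t: 17.6
tcp_pos: [0.5621, 0.0945, 0.0631]
orientation: [0.001, 0.202, 0.979, -0.002]
contact_force: [-0.2, 0.5, -0.3]
finger_gap: -0.002
t: 18.1
tcp_pos: [0.5621, 0.0945, 0.0544]
orientation: [0.001, 0.202, 0.979, -0.002]
contact_force: [-0.2, -0.4, 3.2]
finger_gap: 0.001
tcp_pos: [0.5621, 0.0945, 0.0545]
contact_force: [0.1, 0.3, 3.0]
tcp_pos: [0.5621, 0.0945, 0.0547]
contact_force: [-0.3, -0.3, 2.5]
tcp_pos: [0.5621, 0.0944, 0.0548]
contact_force: [-0.2, -0.1, 2.8]
tcp_pos: [0.5621, 0.0945, 0.0548]
contact_force: [-0.5, -0.5, 2.4]
```

K1 now pushes back at 54.5 mm, so it is up. I retreat upward and off the strip, then look.

```bash
python3 -m creep '0 0 -8 0 0 0 0;0 0 -20 0 0 0 0;0 0 -30 0 0 0 0;0 0 -30 0 0 0 0;20 0 -30 0 0 0 0;30 0 -20 0 0 0 0;30 0 0 0 0 0 0;30 0 0 0 0 0 0;30 0 0 0 0 0 0;30 0 0 0 0 0 0;0 0 0 0 0 0 0;0 0 0 0 0 0 0'
python3 - <<'E'
from h import *
a=eyes.camera("top");b=eyes.camera("scene")
o=np.vstack([np.hstack([cv2.imread("pics/scene0.png")[140:340,70:370],b[140:340,70:370,::-1]]),np.hstack([cv2.imread("pics/top0.png")[120:320,140:440],a[120:320,140:440,::-1]])])
cv2.imwrite("pics/end.png",o)
E
```

```text
t: 19.7
tcp_pos: [0.3995, 0.164, 0.2018]
orientation: [0.001, 0.203, 0.979, -0.001]
contact_force: [1.8, 0.3, -0.1]
finger_gap: 0.001
```

View pics/end.png

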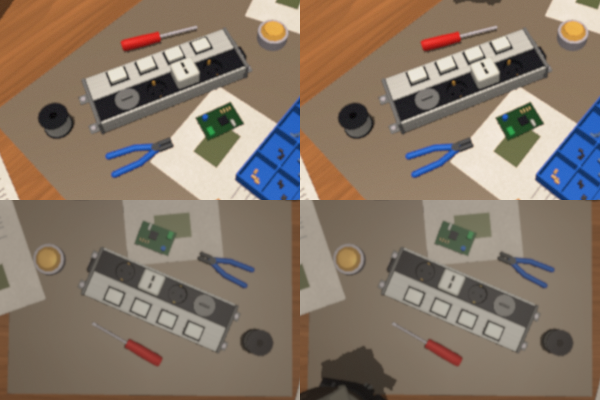

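Before (left) and after (right): everything stands where it did. In the scene view K1 (near (202,45) in its panel) should now appear higher. One numeric check, then I hand in.

Run:
```python
from h import *
P=[]
for im in (cv2.imread("pics/scene0.png"),eyes.camera("scene")[:,:,::-1]):
    big=cv2.resize(cv2.cvtColor(np.ascontiguousarray(im),cv2.COLOR_BGR2GRAY),None,fx=4,fy=4,interpolation=cv2.INTER_CUBIC)
    for u,v in [(271,186),(244,194),(216,205),(187,215)]:
        m=(big>np.median(big[4*v-12:4*v+12,4*u-12:4*u+12])-30).astype(np.uint8); m=cv2.morphologyEx(m,cv2.MORPH_OPEN,np.ones((5,5)))
        k,lab,st,ce=cv2.connectedComponentsWithStats(m); l=lab[4*v,4*u]; print(st[l],(ce[l]/4).round(2))
print(r.finish_job())
```

```text
[1052  714   65   49 2061] [270.87 184.45]
[ 942  747   66   53 2321] [243.56 193.16]
[ 830  786   67   55 2461] [215.65 203.28]
[ 714  828   68   56 2559] [186.81 213.84]
[1051  708   66   52 2240] [270.76 183.27]
[ 942  747   67   53 2348] [243.58 193.16]
[ 830  786   67   55 2482] [215.65 203.29]
[ 714  828   68   56 2569] [186.8  213.85]
the job is handed in; nothing more can be done
None
```

The key that was still on was the one at the tin end of the strip (+y). I pressed it in to its stop and it sprang up off. The job is handed in at about 20 s; no verdict is reported.

- **Finding it:** I tapped all four keys lightly. The other three pushed back with about 1.3–1.9 N at 53.5–54 mm. The tin-end key gave no contact until about 52.9 mm, which is the latched height.
- **Pressing it:** it reached its stop at 49.9 mm, with about 17–22 N on the fingertip.
- **Check that it is off:** a second tap met the cap at 54.5 mm, higher than before. In the scene camera its cap rose by 1.2 px, while the other three caps moved less than 0.05 px.
- **Loose things:** all look unmoved in the before and after pictures from both cameras. I compared these by eye and did not measure them. The arm was clear of everything at hand-in.

Three things were less clean:
- Joint 6 ran to its range limit (3.141 against 3.14) on the first approach, and I turned the gripper half round the other way to continue.
- The second key from the reel end (-y) tapped a bit softer than the rest, about 1.3 N. The camera shows its cap unchanged.
- The two camera views disagreed by about 3 mm on the tin-end key's position. That would fit its cap sitting lower.

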